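# Draw a flat hem gauge out of its display bay and lay it in the order tray

## Task

Get the flat aluminium hem gauge ready for a customer: press lightly on it from above and slide it forward in its bay until it hangs well out over the open front edge of the stand while still lying flat there, then grip the overhanging end, lift it off and lay it flat in the wooden order tray. Set it down rather than dropping it, press no harder than a hand would (below 50 N), never let the gauge fall to the counter, and leave the stock in the other two bays where it is.

Things in the scene. Friction and masses are not known exactly. Their poses are not given: they have to be found in the camera images.
- gauge: Hem gauge: aluminium plate 150 (x) x 60 (y) x 4 mm, about 95 g, tick marks on top. Origin: centre of its underside, z up. Starts flat in any one of the stand's bays, x along the bay, rear end (+x) 3 to 13 mm from the back wall, 3 mm free at each side. The polished deck lets it slide (friction about 0.3); a fingertip holds it better; tips over the front edge once its centre passes it.
- stand: Wooden display stand with white walls, fixed, 200 (x) x 222 (y) mm. Origin: 60 mm below the middle of its flat deck, x to the back; the deck lies 42 to 60 mm above the counter, differently each time. Deck from the open front edge (x = -100 mm) to the back wall (x = +100). Three bays along x, 66 mm wide, centred on y = -72, 0, +72, parted by ribs 6 mm wide, 12 mm high; side and back walls 26 mm high. Nothing stands close before it.
- tray: Order tray, fixed: empty wooden open box 240 (x) x 160 (y) mm, walls 5 mm thick and 22 mm high, inner floor 5 mm above the counter. Origin: centre of its underside. It is to the left or right of the stand; a white caddy of buttons is on the other side.
- pin_box: Bystander in another bay: white and grey plastic box, 100 x 56 x 26 mm, origin at the centre of its underside.
- button_tin: Bystander in another bay: round steel tin, 57 mm in diameter, 34 mm high, origin at the centre of its underside.
Mind the look-alikes: they are no part of the job. Of the things that look like the gauge, the smaller one is meant.

How it is judged (in metres and radians):
On the way, in this order (a step that is already met when the one before it is completed fails the run):
1. the gauge has been slid forward so that it hangs at least 30 mm out over the stand's front edge, still lying flat on the deck (z of gauge in the frame of stand between 0.055 and 0.064 m and angle between gauge's own z axis and vertical below 0.06 rad and x of gauge in the frame of stand below -0.055 m), for 0.2 s.
2. the gauge is gripped and lifted off the deck by at least 30 mm (z of gauge in the frame of stand above 0.09 m and contact force between the fingers and gauge above 1 N), for 0.1 s.
3. the gauge, still in the fingers, is brought down into the tray (its centre lower than 30 mm above the counter) (x of gauge in the frame of tray between -0.05 and 0.05 m and y of gauge in the frame of tray between -0.05 and 0.05 m and z of gauge in the frame of tray below 0.03 m and contact force between the fingers and gauge above 0.5 N), for 0.05 s.
At the end, for the whole second after the job is handed in: The gauge lies flat on the tray's floor (within 4 mm and 3 degrees), its centre within 50 mm of the tray's centre along both tray axes, released and at rest (x of gauge in the frame of tray between -0.05 and 0.05 m and y of gauge in the frame of tray between -0.05 and 0.05 m and z of gauge in the frame of tray below 0.009 m and angle between gauge's own z axis and vertical below 0.05 rad and linear speed of gauge below 0.02 m/s and contact force between the fingers and gauge below 0.1 N); the robot touches nothing.
It fails at once if the gauge is pressed on the stand with more than 50 N (contact force between gauge and stand above 50 N).
It fails at once if the gauge falls or is put down on the counter (its centre lower than 20 mm anywhere but in the tray) (height (world z) of gauge below 0.02 m and not (x of gauge in the frame of tray between -0.11 and 0.11 m and y of gauge in the frame of tray between -0.07 and 0.07 m)).
It fails at once if stock in the other bays is disturbed (moved more than 20 mm) (distance of any of pin_box, button_tin from where it was at the start of the episode above 0.02 m).
It also fails if it takes over 59 s, if anything falls off the work surface, if the arm or the gripper's body presses on something with over 40 N, if the wrist force passes 120 N, or if a joint passes its speed limit or range.

## Robot

A 7-joint arm with a two-finger parallel gripper is mounted at the origin on the work surface. World frame = base frame: x ahead of the robot, y to its left, z up, the work surface at z = 0. Lengths are in mm, angles in rad, forces in N, time in s.
With the tool pointing down it reaches from about 350 to 900 mm from the base axis. Payload 19.9 kg.
Tool frame: the origin (TCP) lies midway between the tips of the shut fingers; the grasp point (between the pads) lies 19 mm behind it; z points along the fingers, y is the line along which they close (so a half turn about z gives the same grasp; the last joint's range is limited). The gripper opens to 85 mm and grips with 20 to 120 N. Pads are 22 mm wide; open, the fingers measure 114 mm over their backs; the gripper's body (76 mm by 85 mm) begins 54 mm behind the grasp point. The pads swing forward as they close: fully open they stand 13 mm farther back than shut.
Start: joints at [-1.256, 0.417, -0.01, 1.614, 0.005, 1.111, -0.053], TCP at [217.701, 585.839, 231.26] pointing down, gripper open.
Joint ranges: [-2.81, 2.81], [-0.39, 2.02], [-1.27, 1.25], [0.06, 2.57], [-1.19, 4.33], [0.19, 2], [-2.82, 2.82]. Speed limits (rad/s): [1.89, 1.89, 2.39, 2.39, 3.01, 3.01, 3.01].

## Interface

Orientations are given as a unit quaternion [w, x, y, z].
In Python, from plant import robot gives the robot as it stands.
- The arm moves only by the shell command python3 -m crank 'ROWS'. ROWS is JSON, one flat list of numbers, 5 for each row, row after row: the shift along the tool's x, y, z in units of 0.02 m (1.0 is 0.02 m), then the turn about the tool's z in units of 0.12 rad (1.0 is 0.12 rad), then the opening, from 0 (shut) to 1 (fully open). A call has 1 to 12 rows; each row shifts and turns the commanded pose from where the row before left it, along the tool's axes as they then stand; what a row does not reach is not made up. A row lasts 1/12 s, in which the tool goes at most 41.7 mm and 7.16 degrees, less where a joint would pass 70% of its speed; a pose out of reach is approached as far as the arm can. A call with a number of a shift or a turn outside -1 to 1 is refused whole. A call with a gripper value outside its range is refused whole. The fingers move at their own pace and stop on an object; the grip force is fixed at half the most. Time passes only in rows, so rows that do not move let the fingers close. It gives the time, the measured TCP pose, the force, the opening and the grip force at its end, in the units of the state.
- robot.read_state(): the state, without advancing time (a new reading comes with each control period).
- robot.capture(name): name is "scene" or "top"; returns the picture (420x560x3 uint8, red, green, blue); there is no depth.
- robot.get_calibration(name): a dict with "mtx" (3x3 intrinsics, pixels), "dist" ([k1, k2, p1, p2, k3] as OpenCV has them; the pictures are not rectified), "eye" and "orientation" of the camera in the world. Camera axes: x right, y up, looking along -z (the intrinsics and any distortion apply to the point x, -y, -z); pixel columns grow to the right and rows downward; lengths in mm; the calibration is good to about 2 mm. A picture is of the moment at which its call begins. get_calibration takes no time and is no camera call.
- robot.close_job(): hands the job in; it is judged then, once.
The state is a dict: "time": time; "q": joint angles; "qvel": joint speeds; "effort": joint torques, N m; "tool_pos": TCP position; "orientation": TCP orientation; "ft_force": force on the tool from outside, world axes, zero at the start; "wrist_torque": the same for the moment, N m; "gripper_width": opening from 0.0 (shut) to 1.0 (fully open); "finger_force": force on a finger pad.
Only numpy, scipy, OpenCV 4.12 (cv2) and the standard library are available. Lean on these libraries where they do the work, as an engineer would, in place of code of your own. Each camera call takes 0.05 s, during which the arm holds its last target. There are 200 camera calls.

## Working session

There is one attempt and no reset: what is moved stays moved. The work goes in short steps, Python scripts to look and compute and a shell command to move; the robot and the scene stay as the last step left them, time stands still between calls to the robot, and variables do not carry over. Pictures are saved under pics/ and viewed, at most 11 in all, crops included, and the job is handed in when it is done.

```bash
mkdir -p pics; cat > h.py <<'E'
import numpy as np, cv2
from scipy.spatial.transform import Rotation as R
from plant import robot
def cal(n):
    c=robot.get_calibration(n); o=c["orientation"]; o=np.array(o)
    Rm=o if o.shape==(3,3) else R.from_quat([o[1],o[2],o[3],o[0]]).as_matrix()
    return np.array(c["mtx"]),np.array(c["dist"]),np.array(c["eye"]),Rm
def ray(n,px):
    K,d,e,Rm=cal(n)
    u=cv2.undistortPoints(np.array(px,float).reshape(-1,1,2),K,d).reshape(-1,2)
    return e,np.c_[u[:,0],-u[:,1],-np.ones(len(u))]@Rm.T
def onz(n,px,z):
    e,D=ray(n,px); return e+D*((z-e[2])/D[:,2])[:,None]
def tri(px1,px2):
    e1,a=ray("scene",px1); e2,b=ray("top",px2); out=[]
    for p,q in zip(a,b):
        s=np.linalg.lstsq(np.c_[p,-q],e2-e1,rcond=None)[0]
        A=e1+p*s[0];B=e2+q*s[1]; out.append(np.r_[(A+B)/2,np.linalg.norm(A-B)])
    return np.array(out)
def proj(n,P):
    K,d,e,Rm=cal(n); c=(np.array(P,float).reshape(-1,3)-e)@Rm; c=c*[1,-1,-1]
    return cv2.projectPoints(c,np.zeros(3),np.zeros(3),K,d)[0].reshape(-1,2)
def snap(n,f):
    im=robot.capture(n); cv2.imwrite("pics/"+f,im[:,:,::-1]); return im
E
python3 - <<'E'
from h import *
snap("scene","s0.png"); snap("top","t0.png")
for n in("scene","top"): print(robot.get_calibration(n))
print(robot.read_state())
E
```

```text
{'mtx': array([[397.02730851,   0.        , 275.49075849],
       [  0.        , 397.02730851, 206.73868132],
       [  0.        ,   0.        ,   1.        ]]), 'dist': array([-0.1026063,  0.       ,  0.       ,  0.       ,  0.       ]), 'eye': array([1037.8719492 , -180.31523721,  770.07477002]), 'orientation': array([0.75452007, 0.29268999, 0.20392235, 0.55086088])}
{'mtx': array([[466.22339992,   0.        , 280.10828165],
       [  0.        , 466.22339992, 208.0028436 ],
       [  0.        ,   0.        ,   1.        ]]), 'dist': array([0.02868026, 0.        , 0.        , 0.        , 0.        ]), 'eye': array([ 273.76632499,   -2.14811311, 1218.41815224]), 'orientation': array([ 0.71208909,  0.05866163, -0.04423312, -0.69823447])}
{'time': 0.1, 'q': array([-1.25651956,  0.41792062, -0.01028095,  1.6140973 ,  0.00465701,
        1.11068483, -0.05300641]), 'qvel': array([-6.48521188e-05, -8.71898040e-04,  1.27183814e-03, -2.47930319e-03,
       -9.94028416e-04,  4.63491528e-04,  1.26640616e-03]), 'effort': array([ 3.60318918e-03, -8.65828013e+01,  6.82488587e-01, -4.35643280e+01,
        1.94546714e-02,  4.95061133e-03,  5.91448793e-05]), 'tool_pos': array([217.60322189, 585.57406944, 230.72596328]), 'orientation': array([-6.87113906e-05,  1.76970231e-01,  9.84216055e-01, -5.38724778e-04]), 'ft_force': array([ 0.33764107, -0.36522469, -0.40311285]), 'wrist_torque': array([-0.00150347, -0.02573274,  0.05851214]), 'finger_force': 0.0, 'gripper_width': 1.0009390799130982}
```

View pics/s0.png

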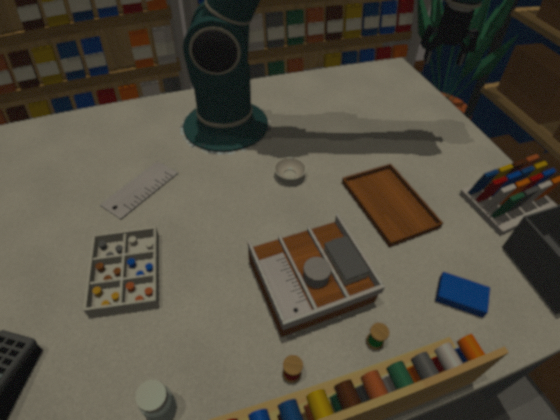

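View pics/t0.png

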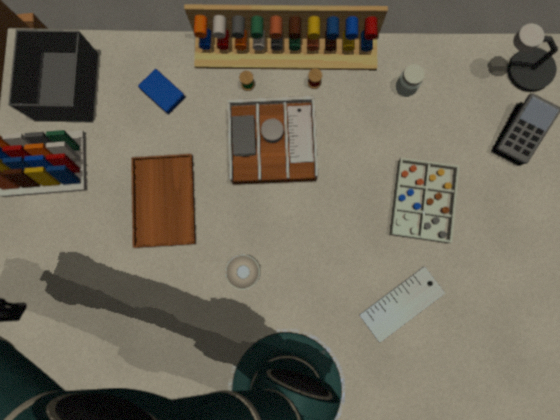

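Candidates: the white ticked plate in the stand's right bay, top (299,134) / scene (281,287), and a ticked plate on the counter, top (402,304) / scene (140,190), which is larger. I choose the smaller one in the bay. The tray is at top (164,200) and the button caddy at (423,200).

```bash
python3 - <<'E'
import cv2,numpy as np
s=cv2.imread("pics/s0.png");t=cv2.imread("pics/t0.png")
a=cv2.resize(s[205:345,230:400],None,fx=3,fy=3.,interpolation=cv2.INTER_CUBIC)[:420]
b=cv2.resize(t[90:195,215:330],None,fx=2.5,fy=4,interpolation=cv2.INTER_CUBIC)
b=cv2.resize(t[90:195,220:325],(288,420),interpolation=cv2.INTER_CUBIC)
b=cv2.resize(t[90:195,220:325],None,fx=4,fy=4,interpolation=cv2.INTER_CUBIC)[:420]
c=np.hstack([cv2.resize(a,(380,313)),b[:,:420]]) if 0 else None
h=np.zeros((420,800,3),np.uint8); a=cv2.resize(s[205:345,240:392],(380,350),interpolation=cv2.INTER_CUBIC)
h[:350,:380]=a; h[:,380:]=b
cv2.imwrite("pics/c0.png",np.clip(h*1.6,0,255).astype(np.uint8))
E
```

```text
(no output)
```

View pics/c0.png

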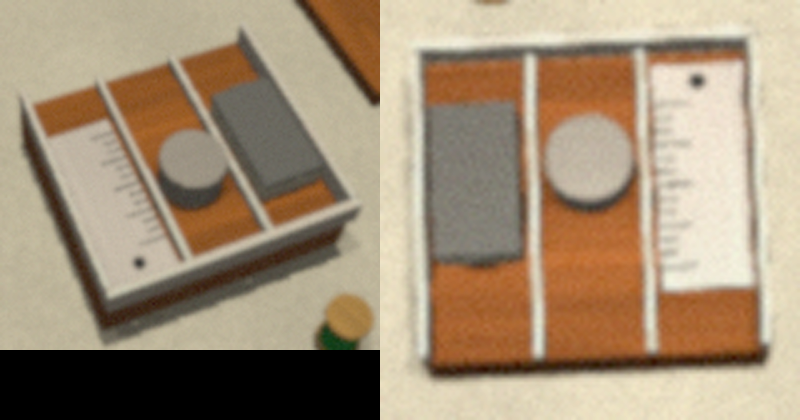

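The crop confirms it: the ticked plate with a hole lies in the right-hand bay, its front end at top (291..313,162), with the open front towards the robot. The tin is in the middle bay and the pin box is in the left one.

```bash
python3 - <<'E'
from h import *
S=lambda x,y:(240+x/2.5,205+y/2.5); T=lambda x,y:(220+(x-380)/4,90+y/4)
s=[S(46,136),S(104,119),S(22,98),S(243,28),S(104,296),S(358,205)]
t=[T(754,288),T(663,290),T(766,350),T(423,357),T(752,38),T(418,42)]
print("gaugeFR,FL, wallFR,FL, wallBR,BL\n",tri(s,t).round(1))
# tray rim corners and far plate
im=cv2.cvtColor(cv2.imread("pics/t0.png"),cv2.COLOR_BGR2HSV)
m=cv2.inRange(im,(3,120,40),(18,255,200)); m[:, :110]=0;m[:,215:]=0;m[:130]=0;m[270:]=0
c=max(cv2.findContours(m,0,2)[0],key=cv2.contourArea); r=cv2.minAreaRect(c)
P=onz("top",cv2.boxPoints(r),22); print("tray",P.round(1),P.mean(0)); print(np.linalg.norm(np.diff(P,axis=0),axis=1))
for z in(42,50,60):
    G=onz("top",[T(754,288),T(663,290),T(650,62),T(742,60)],z+4); print(z,G.round(1).tolist(),np.linalg.norm(np.diff(G,axis=0),axis=1))
print(onz("scene",[(390,242),(439,222),(345,180),(391,167)],22).round(1))
E
```

```text
gaugeFR,FL, wallFR,FL, wallBR,BL
 [[ 5.657e+02 -5.690e+01  5.300e+01  5.200e+00]
 [ 5.633e+02 -8.000e-01  5.160e+01  1.000e+00]
 [ 5.240e+02 -6.570e+01  5.800e+01  3.200e+00]
 [ 5.142e+02  1.511e+02  6.690e+01  3.800e+00]
 [ 7.277e+02 -5.590e+01  6.400e+01  2.000e-01]
 [ 7.198e+02  1.613e+02  7.240e+01  4.500e+00]]
tray [[581.  424.2  22. ]
 [589.5 261.1  22. ]
 [350.1 241.6  22. ]
 [341.8 400.1  22. ]] [465.59310488 331.75850513  22.        ]
[163.3327585  240.24426841 158.73116031]
42 [[566.8, -59.8, 46.0], [564.5, -1.3, 46.0], [717.5, 10.0, 46.0], [719.7, -50.2, 46.0]] [ 58.57207508 153.39284987  60.25800169]
50 [[564.8, -59.4, 54.0], [562.5, -1.3, 54.0], [714.5, 9.9, 54.0], [716.6, -49.9, 54.0]] [ 58.17240828 152.34617314  59.84683098]
60 [[562.3, -58.9, 64.0], [560.1, -1.3, 64.0], [710.7, 9.8, 64.0], [712.8, -49.5, 64.0]] [ 57.6728248  151.03782723  59.33286758]
[[593.2 262.3  22. ]
 [576.3 413.   22. ]
 [369.1 247.4  22. ]
 [359.4 395.6  22. ]]
```

```bash
cat >> h.py <<'E'
def delta(p):
    s=robot.read_state(); q=s["orientation"]; M=R.from_quat([q[1],q[2],q[3],q[0]]).as_matrix()
    print("tool",np.round(s["tool_pos"],1),"yaw of y-axis",round(float(np.arctan2(-M[0,1],M[1,1])),4),"tilt",round(float(np.arccos(-M[2,2])),4),"units",np.round(M.T@(np.array(p)-s["tool_pos"])/20,2),"f",np.round(s["ft_force"],1),"t",s["time"])
E
python3 -m crank '[0,0,0,-0.85,0, 0,0,0,-0.85,0, 0,0,0,-0.85,0, 0,0,0,-0.85,0, 0,0,0,0,0]'; python3 -c "
from h import *
delta([665,-24,120])"
```

```text
time: 0.52
tool_pos: [217.7, 585.6, 230.9]
orientation: [-0.0, -0.029, 1.0, -0.0]
ft_force: [0.3, 0.3, 0.0]
gripper_width: 0.3
finger_force: 0.0
tool [217.7 585.6 230.9] yaw of y-axis 0.0573 tilt 0.0007 units [-20.58 -31.71   5.56] f [0.3 0.3 0. ] t 0.5167
```

```bash
python3 -m crank '[-0.5,-1,0,0,0,-0.5,-1,0,0,0,-0.5,-1,0,0,0,-0.5,-1,0,0,0,-0.5,-1,0,0,0,-0.5,-1,0,0,0,-0.5,-1,0,0,0,-0.5,-1,0,0,0,-0.5,-1,0,0,0,-0.5,-1,0,0,0,-0.5,-1,0,0,0,-0.5,-1,0,0,0]' && python3 -m crank '[-0.7,-1,0,0,0,-0.7,-1,0,0,0,-0.7,-1,0,0,0,-0.7,-1,0,0,0,-0.7,-1,0,0,0,-0.7,-1,0,0,0,-0.7,-1,0,0,0,-0.7,-1,0,0,0,-0.7,-1,0,0,0,-0.7,-1,0,0,0,-0.7,-1,0,0,0,-0.7,-1,0,0,0]'; python3 -c "
from h import *
delta([665,-24,120])"
```

```text
time: 1.52
tool_pos: [350.4, 351.4, 231.2]
orientation: [-0.0, -0.024, 1.0, -0.0]
ft_force: [0.2, 1.1, -0.7]
gripper_width: 0.002
finger_force: 0.0
time: 2.52
tool_pos: [530.9, 120.4, 231.2]
orientation: [-0.0, -0.024, 1.0, -0.0]
ft_force: [0.1, 0.2, 0.0]
gripper_width: 0.004
finger_force: 0.0
tool [530.9 120.4 231.2] yaw of y-axis 0.0481 tilt 0.0001 units [-6.35 -7.54  5.56] f [0.1 0.2 0. ] t 2.5167
```

```bash
python3 -m crank '[-0.65,-0.75,0,0,0,-0.65,-0.75,0,0,0,-0.65,-0.75,0,0,0,-0.65,-0.75,0,0,0,-0.65,-0.75,0.5,0,0,-0.65,-0.75,1,0,0,-0.6,-0.7,1,0,0,-0.6,-0.7,1,0,0,-0.6,-0.7,1,0,0,-0.5,-0.5,1,0,0,0,0,0.5,0,0,0,0,0,0,0]'; python3 - <<'E'
from h import *
delta([665,-24,52])
a=snap("top","t1.png")[70:210,210:340]; b=snap("scene","s1.png")[150:350,220:400]
h=np.zeros((560,800,3),np.uint8)
h[:430,:400]=cv2.resize(a,(400,430)); h[:444,400:]=cv2.resize(b,(400,444))
cv2.imwrite("pics/c1.png",h[:,:,::-1])
E
```

```text
time: 3.52
tool_pos: [660.3, -14.3, 108.5]
orientation: [-0.002, -0.024, 1.0, -0.0]
ft_force: [-0.2, 0.4, -0.3]
gripper_width: -0.002
finger_force: 0.0
tool [660.3 -14.3 108.5] yaw of y-axis 0.0484 tilt 0.0041 units [-0.22 -0.5   2.82] f [-0.2  0.4 -0.3] t 3.5167
```

View pics/c1.png

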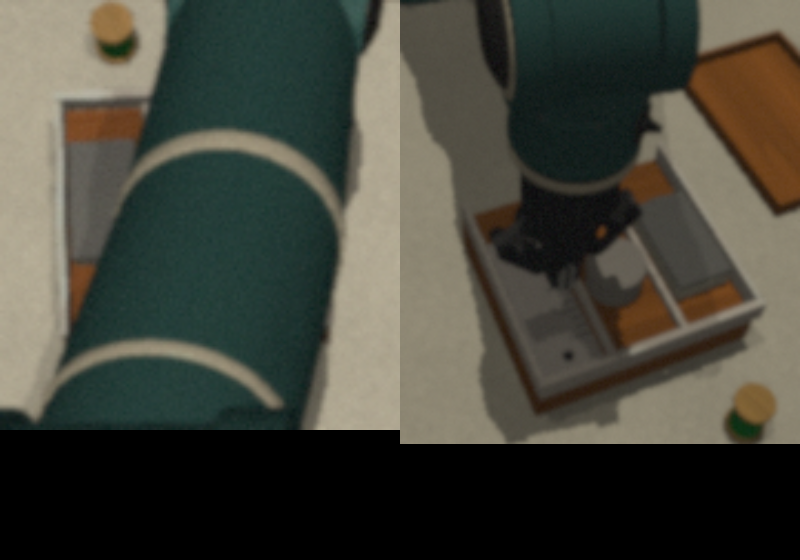

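```bash
python3 -m crank '[-0.2,-0.6,0.4,0,0,0,0,0.4,0,0,0,0,0.4,0,0,0,0,0.4,0,0,0,0,0.4,0,0,0,0,0.3,0,0,0,0,0,0,0,0,0,0,0,0]'; python3 -c "
from h import *
delta([665,-26,52])"
```

```text
time: 4.28
tool_pos: [666.1, -25.4, 65.0]
orientation: [-0.0, -0.026, 1.0, -0.0]
ft_force: [0.4, 0.2, 0.3]
gripper_width: -0.001
finger_force: 0.0
tool [666.1 -25.4  65. ] yaw of y-axis 0.0523 tilt 0.0006 units [ 0.05 -0.03  0.65] f [0.4 0.2 0.3] t 4.2833
```

```bash
python3 -m crank '[0,0,0.1,0,0,0,0,0.1,0,0,0,0,0.1,0,0,0,0,0,0,0]'|sed -n '2p;4p'; python3 -m crank '[0,0,0.1,0,0,0,0,0.05,0,0,0,0,0,0,0]'|sed -n '2p;4p'
```

```text
tool_pos: [666.1, -25.6, 59.0]
ft_force: [-0.7, 0.2, -0.2]
tool_pos: [666.1, -25.6, 56.1]
ft_force: [0.4, 1.2, 0.5]
```

```bash
for i in 1 2 3; do :; done; python3 -m crank '[0,0,0.05,0,0,0,0,0.05,0,0,0,0,0,0,0]'|sed -n '2p;4p'; python3 -m crank '[0,0,0.05,0,0,0,0,0,0,0]'|sed -n '2p;4p';python3 -m crank '[0,0,0.05,0,0,0,0,0,0,0]'|sed -n '2p;4p'
```

```text
tool_pos: [666.7, -25.7, 55.2]
ft_force: [-3.0, -0.2, 11.8]
tool_pos: [667.1, -25.7, 55.1]
ft_force: [-7.2, -0.3, 22.9]
tool_pos: [667.5, -25.7, 55.1]
ft_force: [-11.1, 1.6, 34.7]
```

```bash
python3 -m crank '[0,0,-0.08,0,0,0,0,0,0,0]'|sed -n '2p;4p'; python3 -m crank '[0.15,0,0,0,0,0.15,0,0,0,0,0.15,0,0,0,0,0,0,0,0,0]'|sed -n '2p;4p'
```

```text
tool_pos: [666.9, -25.7, 55.1]
ft_force: [-6.3, 1.1, 17.9]
tool_pos: [658.3, -26.1, 55.2]
ft_force: [-1.0, 0.1, 12.6]
```

```bash
python3 -m crank '[0.2,0,0,0,0,0.2,0,0,0,0]'|sed -n '2p;4p'; python3 -m crank '[0.2,0,0,0,0,0.2,0,0,0,0,0.2,0,0,0,0]'|sed -n '2p;4p';  python3 - <<'E'
from h import *
b=snap("scene","s2.png")[170:350,220:400]
cv2.imwrite("pics/c2.png",np.clip(cv2.resize(b,(560,560))[:,:,::-1]*1.5,0,255).astype(np.uint8))
delta([0,0,0])
E
```

```text
tool_pos: [650.8, -26.5, 55.2]
ft_force: [2.7, -0.4, 11.4]
tool_pos: [638.7, -27.1, 55.2]
ft_force: [4.2, 0.2, 11.0]
tool [638.1 -27.2  55.2] yaw of y-axis 0.0522 tilt 0.0033 units [31.8   3.02  2.65] f [-0.1  0.3 11.8] t 6.4167
```

View pics/c2.png

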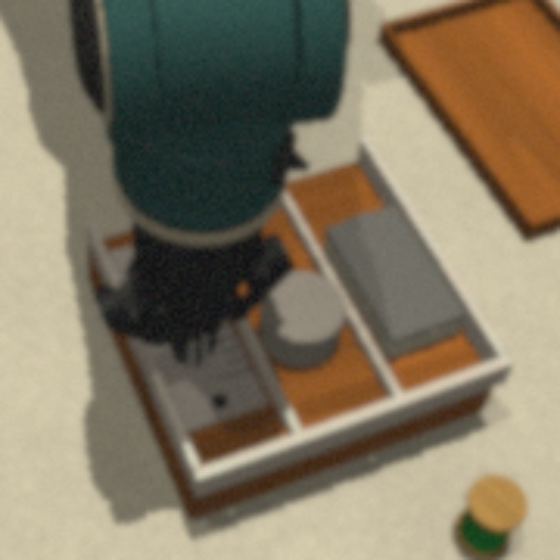

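The gauge follows the fingertip; bare deck now shows behind it (crop (235,435)). I keep sliding.

```bash
python3 -m crank '[0.25,0,0,0,0,0.25,0,0,0,0,0.25,0,0,0,0,0.25,0,0,0,0,0.25,0,0,0,0,0.25,0,0,0,0]'|sed -n '2p;4p'; python3 -m crank '[0.25,0,0,0,0,0.25,0,0,0,0,0.25,0,0,0,0,0.25,0,0,0,0,0.25,0,0,0,0,0.25,0,0,0,0,0,0,0,0,0,0,0,0,0,0,0,0,0,0,0]'|sed -n '2p;4p'
```

```text
tool_pos: [608.8, -28.7, 55.1]
ft_force: [3.9, 0.8, 11.3]
tool_pos: [578.2, -30.4, 55.1]
ft_force: [-4.5, 0.1, 18.9]
```

```bash
python3 -m crank '[0,0,-0.2,0,0,0,0,-0.5,0,0,0,0,-1,0,0,0,0,-1,0,0,0,0,-1,0,0,0,0,-1,0,0,0,0,-1,0,0,0,0,-1,0,0]' >/dev/null; python3 -m crank '[0,1,0,0,1,0,1,0,0,1,0,1,0,0,1,0,1,0,0,1,0,1,0,0,1,0,1,0,0,1,0,1,0,0,1,0,1,0,0,1,0,1,0,0,1,0,1,0,0,1,0,1,0,0,1,0,1,0,0,1]'; python3 - <<'E'
from h import *
a=snap("top","t3.png")[80:210,210:340]; b=snap("scene","s3.png")[205:345,240:380]
h=np.zeros((400,800,3),np.uint8)
h[:,:400]=cv2.resize(a,(400,400)); h[:,400:]=cv2.resize(b,(400,400))
cv2.imwrite("pics/c3.png",np.clip(h[:,:,::-1]*1.5,0,255).astype(np.uint8))
E
```

```text
time: 9.33
tool_pos: [564.6, 210.3, 188.5]
orientation: [0.0, -0.026, 1.0, -0.0]
ft_force: [-0.2, -0.3, 0.4]
gripper_width: 0.994
finger_force: 0.0
```

View pics/c3.png

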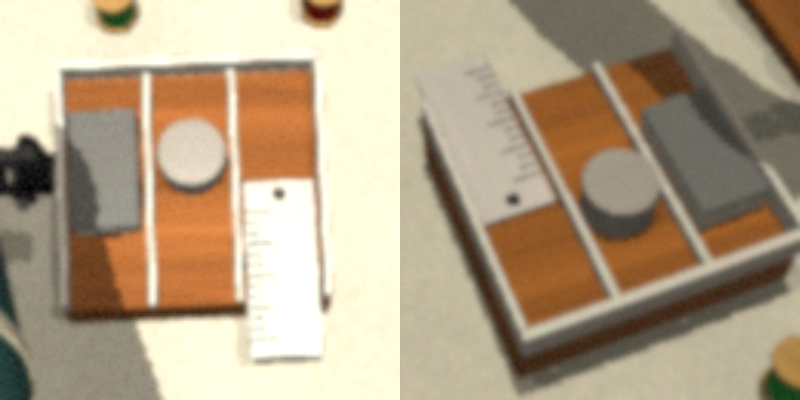

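The gauge lies flat and overhangs: its front corners are at crop (251,359) and (321,357), and the deck edge is at row ~307. The rear end is at (243..312,181).

```bash
python3 - <<'E'
from h import *
T=lambda x,y:(210+x*130/400,80+y*130/400)
G=onz("top",[T(251,360),T(321,357),T(312,179),T(243,181)],55.0); print(G.round(1),G.mean(0))
print("deck edge",onz("top",[T(72,316),T(238,310)],51).round(1))
d=G[2]+G[3]-G[0]-G[1]; print(np.arctan2(d[1],d[0]),np.linalg.norm(d)/2)
S=lambda x,y:(240+x*140/400,205+y*140/400)
print(onz("scene",[S(487,225),S(552,200)] if 0 else [S(87,225),S(154,200),S(20,78),S(85,55)],55).round(1))
c=(G[0]+G[1])/2; u=d/np.linalg.norm(d); p=c+17*u; print("grip",p)
delta([p[0],p[1],100])
E
```

```text
[[472.9  -5.   55. ]
 [476.4 -62.4  55. ]
 [627.3 -53.3  55. ]
 [624.7   4.4  55. ]] [550.3133074 -29.0554864  55.       ]
deck edge [[508.  144.3  51. ]
 [515.4   6.5  51. ]]
0.06104414072032511 151.66280238478302
[[633.1 -48.2  55. ]
 [627.9   5.1  55. ]
 [488.5 -58.5  55. ]
 [481.3  -1.8  55. ]]
grip [491.59148646 -32.64456872  55.        ]
tool [564.  213.  188.2] yaw of y-axis 0.0564 tilt 0.0011 units [  4.31 -12.07   4.4 ] f [-0.7  0.5  0.6] t 9.4333
```

```bash
python3 -m crank '[0.35,-1,0,0,1,0.35,-1,0,0,1,0.35,-1,0,0,1,0.35,-1,0,0,1,0.35,-1,0,0,1,0.35,-1,0,0,1,0.35,-1,0,0,1,0.35,-1,0,0,1,0.35,-1,0,0,1,0.35,-1,0,0,1,0.35,-1,0,0,1,0.42,-1,0,0,1]' >/dev/null; python3 -m crank '[0,0,1,0,1,0,0,1,0,1,0,0,1,0,1,0,0,1,0,1,0,0,0.5,0,1,0,0,0,0,1,0,0,0,0,1]'; python3 - <<'E'
from h import *
delta([492,-32.5,39])
b=snap("scene","s4.png")[150:350,200:400]
cv2.imwrite("pics/c4.png",np.clip(cv2.resize(b,(590,590))[:,:,::-1]*1.5,0,255).astype(np.uint8))
E
```

```text
time: 11.02
tool_pos: [492.1, -35.0, 98.4]
orientation: [-0.0, -0.026, 1.0, -0.0]
ft_force: [0.0, 0.9, 1.1]
gripper_width: 1.002
finger_force: 0.0
tool [492.1 -35.   98.4] yaw of y-axis 0.0519 tilt 0.0003 units [-0.    0.13  2.97] f [0.  0.9 1.1] t 11.0167
```

View pics/c4.png

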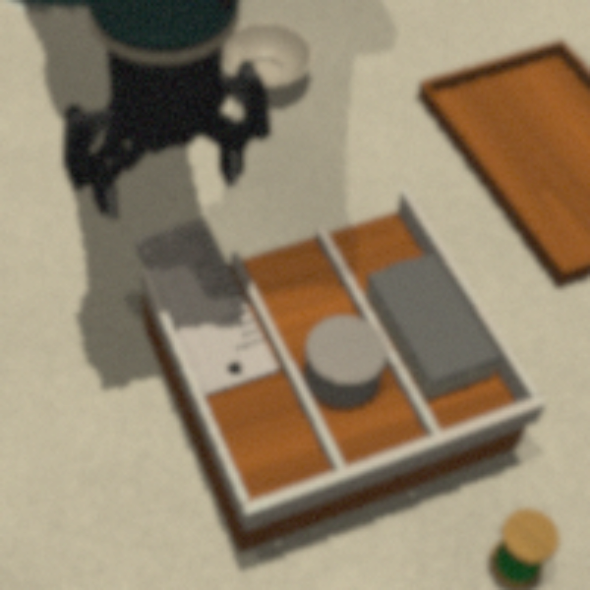

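```bash
python3 - <<'E'
from h import *
S=lambda x,y:(200+x*200/590,150+y*200/590)
print(onz("scene",[S(107,212),S(232,181)],111).round(1))
print("gauge front corners",onz("scene",[S(139,242),S(205,221)],55).round(1))
E
python3 -m crank '[0,0.1,0.5,0,1,0,0,0.5,0,1,0,0,0.5,0,1,0,0,0.5,0,1,0,0,0,0,1]'
```

```text
[[497.1 -82.6 111. ]
 [495.8  13.9 111. ]]
gauge front corners [[487.8 -58.1  55. ]
 [483.   -3.   55. ]]
time: 11.48
tool_pos: [490.9, -32.7, 55.8]
orientation: [-0.001, -0.026, 1.0, -0.0]
ft_force: [-0.5, -0.7, -1.0]
gripper_width: 1.004
finger_force: 0.0
```

```bash
python3 -m crank '[-0.15,0.05,0.3,0,1,0,0,0.3,0,1,0,0,0.23,0,1,0,0,0,0,1]'|sed -n '2p;4p'; python3 -m crank '[0,0,0,0,0.8,0,0,0,0,0.7,0,0,0,0,0.6,0,0,0,0,0.5,0,0,0,0,0.4,0,0,0,0,0.4]'
```

```text
tool_pos: [494.5, -31.6, 40.4]
ft_force: [-0.6, -0.2, -0.2]
time: 12.32
tool_pos: [495.1, -31.6, 41.6]
orientation: [0.0, -0.026, 1.0, -0.0]
ft_force: [-1.9, -0.9, 4.9]
gripper_width: 0.677
finger_force: 62.9
```

```bash
python3 -m crank '[0,0,-0.1,0,0.4,0,0,-0.2,0,0.4,0,0,-0.4,0,0.4,0,0,-0.5,0,0.4,0,0,-0.5,0,0.4,0,0,-0.5,0,0.4,0,0,-0.5,0,0.4,0,0,-0.5,0,0.4,0,0,-0.5,0,0.4,0,0,-0.3,0,0.4,0,0,0,0,0.4]'; python3 - <<'E'
from h import *
delta([0,0,0])
b=snap("scene","s5.png")[110:350,180:420]
cv2.imwrite("pics/c5.png",np.clip(cv2.resize(b,(590,590))[:,:,::-1]*1.5,0,255).astype(np.uint8))
E
```

```text
time: 13.23
tool_pos: [495.5, -31.5, 122.7]
orientation: [0.001, -0.026, 1.0, 0.0]
ft_force: [-0.2, -0.6, -1.0]
gripper_width: 0.674
finger_force: 64.0
tool [495.5 -31.5 122.7] yaw of y-axis 0.0522 tilt 0.002 units [24.67  2.87  6.09] f [-0.2 -0.6 -1. ] t 13.2333
```

View pics/c5.png

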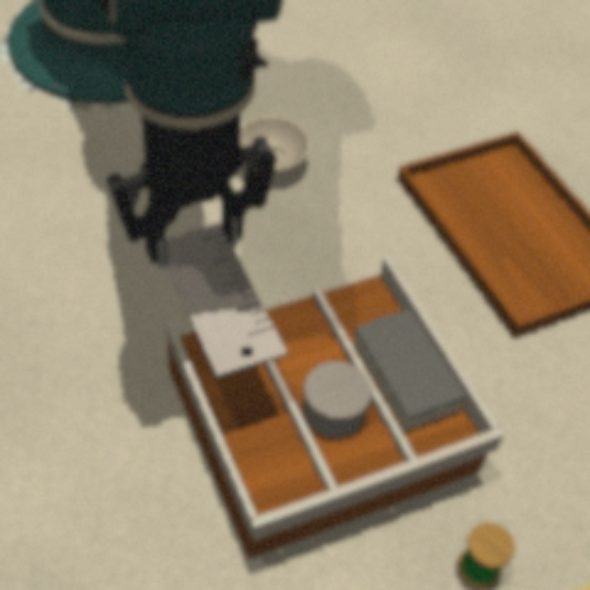

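The gauge is gripped at its front end, lifted clear and level; the tin and the pin box are undisturbed. I go on to the tray.

```bash
python3 -m crank '[0.15,0.4,0,0,0.4,0.15,0.8,0,0,0.4,0.15,0.8,0,0,0.4,0.15,0.8,0,0,0.4,0.15,0.8,0,0,0.4,0.15,0.8,0,0,0.4,0.15,0.8,0,0,0.4,0.15,0.8,0,0,0.4,0.15,0.8,0,0,0.4,0.15,0.8,0,0,0.4,0.15,0.8,0,0,0.4,0.15,0.8,0,0,0.4]' >/dev/null; python3 -m crank '[0.15,0.8,0,0,0.4,0.15,0.8,0,0,0.4,0.15,0.8,0,0,0.4,0.15,0.8,0,0,0.4,0.15,0.8,0,0,0.4,0.15,0.8,0,0,0.4,0.15,0.8,0,0,0.4,0.15,0.8,0,0,0.4,0.15,0.8,0,0,0.4,0.15,0.8,0,0,0.4,0,0.6,0,-0.28,0.4,0,0.3,0,0,0.4]'; python3 -m crank '[0,0,0,0,0.4,0,0,0,0,0.4]' >/dev/null; python3 - <<'E'
from h import *
delta([411,326,40])
b=snap("scene","s6.png")[50:290,250:490];a=snap("top","t6.png")[110:290,80:260]
h=np.zeros((400,800,3),np.uint8)
h[:,:400]=cv2.resize(a,(400,400)); h[:,400:]=cv2.resize(b,(400,400))
cv2.imwrite("pics/c6.png",np.clip(h[:,:,::-1]*1.5,0,255).astype(np.uint8))
E
```

```text
time: 15.28
tool_pos: [409.0, 328.1, 120.8]
orientation: [-0.0, -0.045, 0.999, -0.0]
ft_force: [0.3, 0.4, -0.8]
gripper_width: 0.675
finger_force: 64.0
tool [409.9 325.9 121. ] yaw of y-axis 0.0854 tilt 0.0008 units [-0.06  0.    4.05] f [-0.3 -0.4 -0.1] t 15.45
```

View pics/c6.png

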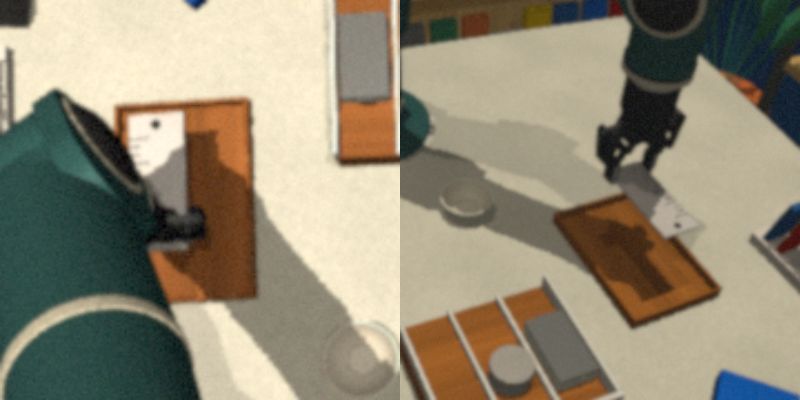

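```bash
python3 - <<'E'
from h import *
T=lambda x,y:(80+x*180/400,110+y*180/400); S=lambda x,y:(250+(x-400)*.6,50+y*.6)
G=onz("top",[T(126,112),T(184,111)],134); print(G.round(1)); print("centre",G.mean(0)-[74.7,6.4,0])
print("rim",onz("top",[T(118,104),T(248,99),T(256,297)],22).round(1), onz("scene",[S(555,215),S(632,327),S(719,291)],22).round(1))
print(tri([S(672,238),S(705,221)],[T(184,111),T(126,112)]).round(1))
E
python3 -m crank '[0,0,0.5,0,0.4,0,0,0.7,0,0.4,0,0,0.7,0,0.4,0,0,0.7,0,0.4,0,0,0.7,0,0.4,0,0,0.6,0,0.4,0,0,0.4,0,0.4,0,0,0,0,0.4]'
```

```text
[[541.5 367.5 134. ]
 [543.8 305.  134. ]]
centre [467.94231932 329.85490522 134.        ]
rim [[578.8 415.8  22. ]
 [587.6 261.3  22. ]
 [352.4 240.6  22. ]] [[364.  243.8  22. ]
 [603.6 254.5  22. ]
 [585.4 414.2  22. ]]
[[548.1 312.4 129.3  12.8]
 [542.1 369.2 140.2   8.1]]
time: 16.22
tool_pos: [409.3, 325.6, 33.6]
orientation: [-0.001, -0.043, 0.999, -0.001]
ft_force: [0.4, 0.1, -1.4]
gripper_width: 0.675
finger_force: 64.1
```

```bash
python3 -m crank '[0,0,0.4,0,0.4,0,0,0.4,0,0.4,0,0,0.4,0,0.4,0,0,0.2,0,0.4,0,0,0,0,0.4]'|sed -n '2p;4p'; python3 -m crank '[0,0,0.1,0,0.4,0,0,0,0,0.4]'|sed -n '2p;4p';  python3 -m crank '[0,0,0.1,0,0.4,0,0,0,0,0.4]'|sed -n '2p;4p'
```

```text
tool_pos: [409.5, 326.2, 6.3]
ft_force: [0.5, 0.1, -1.4]
tool_pos: [409.9, 326.5, 5.2]
ft_force: [0.2, 0.8, -0.3]
tool_pos: [409.9, 326.5, 3.2]
ft_force: [-1.1, -0.2, -1.3]
```

```bash
python3 -m crank '[0,0,0.1,0,0.4,0,0,0,0,0.4]'|sed -n '2p;4p'; python3 -m crank '[0,0,0.07,0,0.4,0,0,0,0,0.4]'|sed -n '2p;4p';  python3 -m crank '[0,0,0.07,0,0.4,0,0,0,0,0.4]'|sed -n '2p;4p'
```

```text
tool_pos: [409.8, 326.5, 1.1]
ft_force: [0.2, -1.6, -0.7]
tool_pos: [410.0, 326.5, 0.6]
ft_force: [-4.7, -4.1, 17.6]
tool_pos: [410.0, 326.6, 0.4]
ft_force: [-14.6, -9.9, 52.1]
```

```bash
python3 - <<'E'
from h import *
b=snap("scene","s7.png")[110:260,320:470]
cv2.imwrite("pics/c7.png",np.clip(cv2.resize(b,(590,590))[:,:,::-1]*1.5,0,255).astype(np.uint8))
delta([0,0,0])
E
```

```text
tool [410.  326.6   0.5] yaw of y-axis 0.0857 tilt 0.0005 units [ 2.182e+01 -1.452e+01  1.000e-02] f [-13.9 -11.4  52.7] t 17.5167
```

View pics/c7.png

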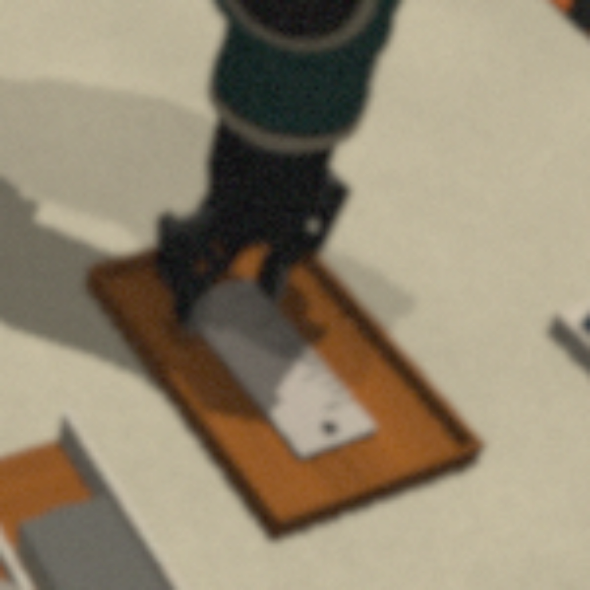

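The gauge is inside the tray, just above the floor, with the fingertips touching down. I relieve the force, then open.

```bash
python3 -m crank '[0,0,-0.08,0,0.4,0,0,-0.02,0,0.4,0,0,0,0,0.4]'|sed -n '2p;4p'; python3 -m crank '[0,0,0,0,0.7,0,0,0,0,0.73,0,0,0,0,0.8,0,0,0,0,0.88,0,0,0,0,0.88,0,0,0,0,0.88]'; python3 -m crank '[0,0,-0.3,0,0.88,0,0,-0.5,0,0.88,0,0,-1,0,0.88,0,0,-1,0,0.88,0,0,-1,0,0.88,0,0,-1,0,0.88,0,0,-1,0,0.88,0.5,0,-1,0,0.88,1,0,-1,0,0.88,1,0,0,0,0.88,0,0,0,0,0.88]'; python3 - <<'E'
from h import *
a=snap("top","t8.png")[130:260,100:230];b=snap("scene","s8.png")[130:260,330:460]
h=np.zeros((400,800,3),np.uint8)
h[:,:400]=cv2.resize(a,(400,400)); h[:,400:]=cv2.resize(b,(400,400))
cv2.imwrite("pics/c8.png",np.clip(h[:,:,::-1]*1.5,0,255).astype(np.uint8))
E
```

```text
tool_pos: [410.0, 326.6, 0.7]
ft_force: [-1.0, -0.3, 8.7]
time: 18.27
tool_pos: [409.9, 326.5, 0.4]
orientation: [-0.0, -0.043, 0.999, -0.0]
ft_force: [0.4, 0.1, -0.1]
gripper_width: 0.881
finger_force: 0.0
time: 19.18
tool_pos: [357.5, 322.6, 158.3]
orientation: [0.0, -0.044, 0.999, 0.001]
ft_force: [0.5, 0.2, -0.8]
gripper_width: 0.879
finger_force: 0.0
```

View pics/c8.png

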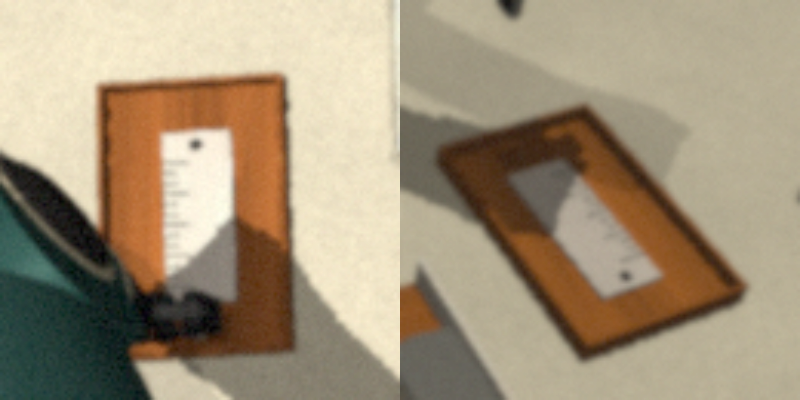

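The gauge lies flat and centred in the tray (top crop (200,215), tray centre about (195,215)), with the gripper clear above it.

```bash
python3 -c "
from plant import robot
print(robot.close_job())"
```

```text
the job is handed in; nothing more can be done
None
```

The gauge was slid out over the front edge, gripped by its overhanging end, lifted off and left lying flat near the middle of the order tray; it was let go about 5 mm above the tray floor because the fingertips touched down first, and the job is handed in, with no verdict shown.

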